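# Start-of-shift check of the hoist's hand control

### The job

Do the start-of-shift check on the hoist's hand control, the long one with the mushroom stop, where it lies on the bench: with the fingertips tap start, then raise, then lower, pressing each one lightly until it has clearly gone in and letting it come back up before the next, and last push the mushroom stop in so that it stays down. Do not pick the control up or shove it along the bench. Leave the short door control and everything else on the bench alone.

Things in the scene. Friction and masses are not known exactly. Their poses are not given: they have to be found in the camera images.
- control: The hoist's radio hand control, lying loose on its back, buttons up: grey housing 234 x 68 x 46 mm, 0.85 kg, black rubber boot 42 mm long at its head end. Origin on the bench under the control row's middle; x along the housing to the head, z up. On the centre line: mushroom stop x = +83 mm, start +22, raise -26, lower -74. Collars and edge ridges stand 3 mm above its 46 mm high face.
- stop_top (a point): Middle of the top of the mushroom stop (black, 40 mm wide head, 73 mm above the bench when out, the tallest of the controls), next to the head end. It moves down with the mushroom.
- start_top (a point): Middle of the top of the start button, next to the mushroom: round black cap 26 mm across with a small white dot, top 58 mm above the bench when released. It moves down with the cap.
- up_top (a point): Middle of the top of the raise button, between start and lower: same cap, with a white arrowhead pointing to the head end, top 58 mm above the bench when released.
- down_top (a point): Middle of the top of the lower button, nearest the tail: same cap, with a white arrowhead pointing to the tail, top 58 mm above the bench when released.
- start (a joint): Travel of the start button in m: 0 released, 0.008 fully in. Springs back; takes about 2 N to begin, 5 N at 3.5 mm, 9 N fully in.
- up (a joint): Travel of the raise button in m: 0 released, 0.008 fully in. Same spring.
- down (a joint): Travel of the lower button in m: 0 released, 0.008 fully in. Same spring.
- stop (a joint): Travel of the mushroom stop in m: 0 out, 0.008 fully in. It takes 3.5 N to begin, rising to about 6.5 N fully in, and stays where it is pushed.
- door_control: The roller door's short hand control, not to be touched: same make, housing 120 x 68 x 46 mm with a 42 mm rubber boot, only two round buttons and no mushroom; loose. Origin under its middle, x to its boot. It and the hoist's control may lie on either side.
- door_up (a joint): Travel of the door control's first button (m), 0 released; leave alone.
- door_down (a joint): Travel of the door control's second button (m), 0 released; leave alone.
- shackle: Steel bow shackle, about 90 x 75 x 26 mm high, loose; origin under its middle. Leave alone.
- tape_measure: Black tape measure, 72 x 66 x 34 mm high, loose; origin under its middle. Leave alone.
- hook_block: Steel hook block lying down: block 75 x 56 x 32 mm high, with a hook reaching 145 mm from the origin to -x; loose; origin under the block. Leave alone.
- hammer: Hammer lying along its x, about 300 mm long, under 40 mm high, loose. Leave alone.
- spray_can: Upright can, 65 mm wide, 190 mm tall, loose; origin under its middle. Leave alone.
- masking_roll: Roll of paper tape lying flat, 110 mm wide, 36 mm high, loose; origin under its middle. Leave alone.

How it is judged:
By the outcome, as a careful person would: the job done as asked, in the order asked, and still so for the second after the job is handed in, with the robot touching nothing.
It also fails if it takes over 48 s, if anything falls off the work surface, if the arm or the gripper's body presses on something with over 40 N, if the wrist force passes 120 N, or if a joint passes its speed limit or range.

### The arm

A 6-joint arm with a two-finger parallel gripper is mounted at the origin on the work surface. World frame = base frame: x ahead of the robot, y to its left, z up, the work surface at z = 0. Lengths are in m, angles in rad, forces in N, time in s.
With the tool pointing down it reaches from about 0.425 to 0.95 m from the base axis. Payload 3.5 kg.
Tool frame: the origin (TCP) lies at the very end of the fingers, on their centre line; the grasp point (between the pads) lies 19 mm behind it; z points along the fingers, y is the line along which they close (so a half turn about z gives the same grasp; the last joint's range is limited). The gripper opens to 85 mm and grips with 20 to 120 N. Pads are 22 mm wide; open, the fingers measure 114 mm over their backs; the gripper's body (76 mm by 85 mm) begins 54 mm behind the grasp point. The pads swing forward as they close: fully open they stand 13 mm farther back than shut.
Start: joints at [1.008, 0.286, 1.577, -0, 1.279, -0.15], TCP at [0.271, 0.618, 0.231] pointing down, gripper open.
Joint ranges: [-2.77, 2.77], [-0.9, 2.22], [0.21, 2.48], [-1.53, 4.67], [0.24, 2.81], [-2.84, 2.84]. Speed limits (rad/s): [2.79, 2.79, 3.14, 3.14, 3.14, 3.14].

### API

Orientations are given as a unit quaternion [x, y, z, w].
In Python, from plant import ctrl, optics, sign_off gives the robot as it stands.
- The arm moves only by the shell command python3 -m creep 'ROWS' [FORCE]. ROWS is JSON, a list of rows, each an object of numbers: "x", "y", "z": the shift along the tool's x, y, z in mm; "rx", "ry", "rz": the turn, a rotation vector about the tool's x, y, z in degrees; "grip": the opening, from 0 (shut) to 1 (fully open). In form: [{"x": .., "y": .., "z": .., "rx": .., "ry": .., "rz": .., "grip": ..}, ...]. A call has exactly 10 rows; each row shifts and turns the commanded pose from where the row before left it, along the tool's axes as they then stand; what a row does not reach is not made up. A row lasts 1/12 s, in which the tool goes at most 41.7 mm and 7.16 degrees, less where a joint would pass 70% of its speed; a pose out of reach is approached as far as the arm can. A call with a gripper value outside its range is refused whole. The fingers move at their own pace and stop on an object; FORCE is the grip in N (left out, the last holds). Time passes only in rows, so rows that do not move let the fingers close, or fill a call up. It gives the time, the measured TCP pose, the force, the opening and the grip force at its end, in the units of the state.
- ctrl.get_state(): the state, without advancing time (a new reading comes with each control period).
- optics.read_camera(name): name is "scene" or "top" or "wrist"; returns a dict with "color" (384x512x3 uint8, blue, green, red), "K" (3x3 intrinsics, pixels), "R" (3x3) and "t" (3): a world point X has camera coordinates R X + t. Camera axes: x right, y down, z forward; pixel columns grow to the right and rows downward; lengths in m; the calibration is good to about 2 mm. A picture is of the moment at which its call begins. There is no depth.
- sign_off(): hands the job in; it is judged then, once.
The state is a dict: "time": time; "qpos": joint angles; "dq": joint speeds; "joint_efforts": joint torques, N m; "eef_pos": TCP position; "tcp_rot": TCP orientation; "contact_force": force on the tool from outside, world axes, zero at the start; "wrist_torque": the same for the moment, N m; "opening": opening from 0.0 (shut) to 1.0 (fully open); "finger_force": force on a finger pad.
Only numpy, scipy, OpenCV 4.12 (cv2) and the standard library are available. Lean on these libraries where they do the work, as an engineer would, in place of code of your own. Each camera call takes 0.05 s, during which the arm holds its last target. There are 200 camera calls.

## Working session

There is one attempt and no reset: what is moved stays moved. The work goes in short steps, Python scripts to look and compute and a shell command to move; the robot and the scene stay as the last step left them, time stands still between calls to the robot, and variables do not carry over. Pictures are saved under pics/ and viewed, at most 10 in all, crops included, and the job is handed in when it is done.

```bash
mkdir -p pics; ls
python3 - <<'E'
from plant import ctrl, optics
import cv2,numpy as np
s=ctrl.get_state(); print({k:np.round(v,3).tolist() for k,v in s.items()})
a=[]
for n in ["scene","top"]:
    r=optics.read_camera(n); cv2.imwrite(f"pics/{n}0.png",r["color"]); np.savez(f"pics/{n}0.npz",**r)
    print(n,r["K"].tolist(),np.round(r["R"],3).tolist(),r["t"])
E
```

```text
pics
{'time': 0.0, 'qpos': [1.008, 0.287, 1.578, -0.0, 1.279, -0.15], 'dq': [-0.001, -0.0, -0.0, 0.0, 0.0, 0.001], 'joint_efforts': [-0.0, -40.598, -29.263, -0.0, 0.006, -0.0], 'eef_pos': [0.27, 0.618, 0.23], 'tcp_rot': [0.205, 0.979, -0.001, -0.0], 'contact_force': [0.404, 0.239, 0.457], 'wrist_torque': [0.054, 0.006, -0.007], 'finger_force': 0.0, 'opening': 1.001}
scene [[400.17063356154654, 0.0, 258.6409040498801], [0.0, 400.17063356154654, 191.99675159334424], [0.0, 0.0, 1.0]] [[0.244, 0.97, 0.011], [0.549, -0.128, -0.826], [-0.8, 0.208, -0.563]] [-0.1438136  -0.26104381  1.86719174]
top [[379.7280306323133, 0.0, 251.7591287316714], [0.0, 379.7280306323133, 190.59276990077254], [0.0, 0.0, 1.0]] [[-0.023, -1.0, 0.015], [-0.992, 0.021, -0.126], [0.126, -0.017, -0.992]] [0.00358628 0.59051281 1.57748526]
```

View pics/top0.png

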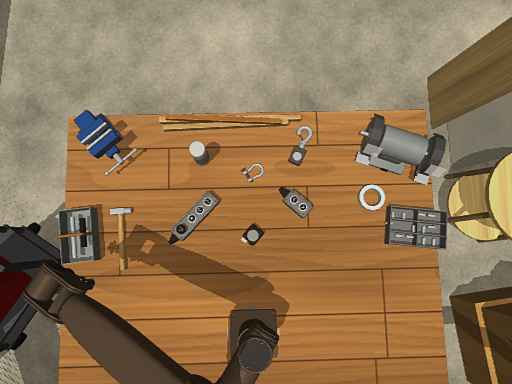

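View pics/scene0.png

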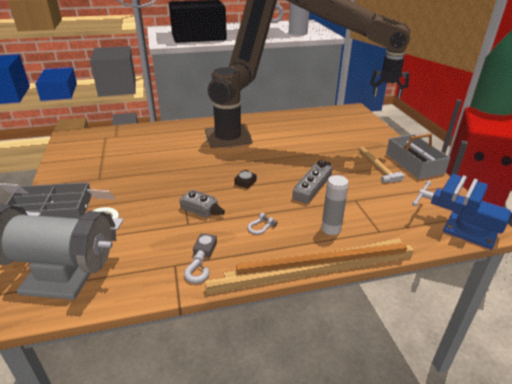

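The top view shows the hoist control at about (195,217) px, with its boot and mushroom at the lower left, near (175,238). The door control is at (297,203). In the scene view the hoist control is at about (313,182), head up and to the right. I'll enlarge both.

Run:
```python
import cv2,numpy as np
t=cv2.imread("pics/top0.png")[185:250,160:230]; s=cv2.imread("pics/scene0.png")[152:212,282:342]
f=lambda i:cv2.resize(i,(400,400*i.shape[0]//i.shape[1]),interpolation=cv2.INTER_CUBIC)[:370]
cv2.imwrite("pics/crop0.png",np.hstack([f(t),f(s)]))
```

```text
(no output)
```

View pics/crop0.png

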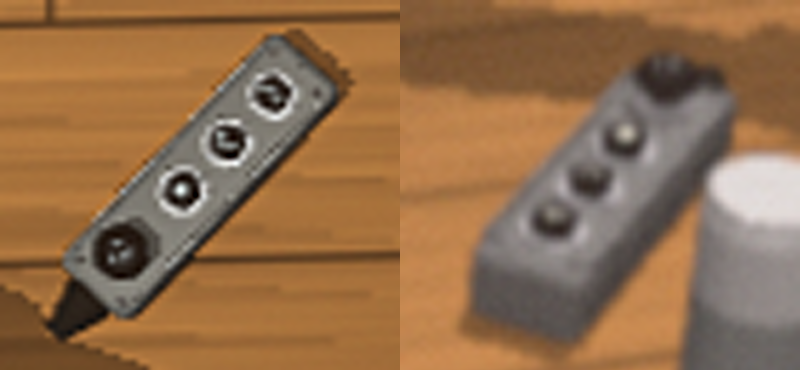

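The left crop (top view) shows lower at (271,94), raise (228,142), start with its dot (182,190) and the mushroom (122,250). The right crop (scene view) shows the mushroom at (665,75), start (625,135), raise (590,180) and lower (553,217). Next I refine these centres with dark blobs and triangulate.

```bash
cat > h.py <<'E'
import cv2,numpy as np
from scipy.spatial.transform import Rotation as Rn
def ray(r,uv):
    d=np.linalg.inv(r["K"])@[uv[0],uv[1],1]; return -r["R"].T@r["t"], r["R"].T@d
def plane(r,uv,z):
    c,d=ray(r,uv); return c+d*(z-c[2])/d[2]
def tri(a,ua,b,ub):
    P=lambda r:r["K"]@np.c_[r["R"],r["t"]]
    X=cv2.triangulatePoints(P(a),P(b),np.float64(ua).reshape(2,1),np.float64(ub).reshape(2,1)); return (X[:3]/X[3]).ravel()
def proj(r,X):
    p=r["K"]@(r["R"]@X+r["t"]); return p[:2]/p[2]
E
python3 - <<'E'
from h import *
t=dict(np.load("pics/top0.npz")); s=dict(np.load("pics/scene0.npz"))
T=dict(stop=(181.35,228.75),start=(191.85,218.25),up=(199.9,209.85),down=(207.4,201.45))
S=dict(stop=(321.75,163.25),start=(315.75,172.25),up=(310.5,179),down=(305,184.5))
def refine(r,c,rad,thr=60):
    g=cv2.resize(cv2.cvtColor(r["color"],cv2.COLOR_BGR2GRAY),None,fx=8,fy=8,interpolation=cv2.INTER_CUBIC)
    m=np.zeros_like(g);cc=((np.array(c)+.5)*8-.5).round().astype(int);cv2.circle(m,[int(v) for v in cc],int(rad*8),255,-1)
    k=((g<thr)&(m>0)).astype(np.uint8);M=cv2.moments(k,True)
    return ((M["m10"]/M["m00"]+.5)/8-.5,(M["m01"]/M["m00"]+.5)/8-.5),M["m00"]/64
for n in T:
    z=.073 if n=="stop" else .058
    a,A=refine(t,np.array(T[n])-.4,6 if n=="stop" else 4); b=np.array(S[n])-.4
    print(n,np.round(a,2),round(A,1),"tri",np.round(tri(t,a,s,b),4),"topplane",np.round(plane(t,a,z),4),"scplane",np.round(plane(s,b,z),4))
E
```

```text
stop [180.93 228.62] 62.5 tri [0.4357 0.2866 0.0647] topplane [0.4352 0.2847 0.073 ] scplane [0.449 0.281 0.073]
start [191.66 217.92] 17.4 tri [0.4796 0.2449 0.0559] topplane [0.4789 0.2428 0.058 ] scplane [0.483  0.2452 0.058 ]
up [199.79 209.57] 14.9 tri [0.514  0.2116 0.0519] topplane [0.5129 0.2089 0.058 ] scplane [0.5232 0.2096 0.058 ]
down [207.42 201.12] 14.2 tri [0.5483 0.1785 0.0546] topplane [0.5475 0.1769 0.058 ] scplane [0.5534 0.1777 0.058 ]
```

The heights agree to within pixel noise, and the stop–lower spacing is 156 mm against 157 mm expected. The axis yaw is about 136°. I'll move above the control with the fingers shut, then look from close by.

```bash
python3 -m creep '[{"x":-20,"y":-15,"grip":0},{"x":-32,"y":-24,"grip":0},{"x":-32,"y":-24,"grip":0},{"x":-32,"y":-24,"grip":0},{"x":-32,"y":-24,"grip":0},{"x":-32,"y":-24,"grip":0},{"x":-32,"y":-24,"grip":0},{"x":-32,"y":-24,"grip":0},{"x":-32,"y":-24,"grip":0},{"x":-32,"y":-24,"grip":0}]' 20; python3 -m creep '[{"x":-20,"y":-15,"grip":0},{"x":-15,"y":-12,"grip":0},{"rz":5,"grip":0},{"rz":5,"grip":0},{"rz":5,"grip":0},{"rz":5,"grip":0},{"grip":0},{"grip":0},{"grip":0},{"grip":0}]'
python3 - <<'E'
from plant import optics,ctrl
from h import *
r=optics.read_camera("wrist"); np.savez("pics/w1.npz",**r); cv2.imwrite("pics/w1.png",r["color"])
print(-r["R"].T@r["t"]); s=ctrl.get_state(); print(s["contact_force"],Rn.from_quat(s["tcp_rot"]).as_matrix().round(3))
E
```

```text
[0.19899625 0.64968289 0.37096255]
[ 0.10618813 -0.78806406 -0.12930192] [[-0.916  0.401 -0.001]
 [ 0.401  0.916 -0.002]
 [ 0.    -0.002 -1.   ]]$[0]: bad value
$[0]: bad value
```

View pics/w1.png

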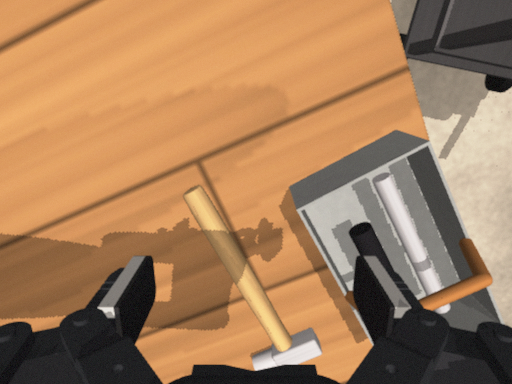

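The rows were refused, apparently because they need every key. The picture is still from the start pose: hammer and toolbox, with the fingertips at about (130,285) and (385,285). I'll repeat with full rows.

```bash
python3 -m creep '[{"x":-20,"y":-15,"z":0,"rx":0,"ry":0,"rz":0,"grip":0},{"x":-32,"y":-24,"z":0,"rx":0,"ry":0,"rz":0,"grip":0},{"x":-32,"y":-24,"z":0,"rx":0,"ry":0,"rz":0,"grip":0},{"x":-32,"y":-24,"z":0,"rx":0,"ry":0,"rz":0,"grip":0},{"x":-32,"y":-24,"z":0,"rx":0,"ry":0,"rz":0,"grip":0},{"x":-32,"y":-24,"z":0,"rx":0,"ry":0,"rz":0,"grip":0},{"x":-32,"y":-24,"z":0,"rx":0,"ry":0,"rz":0,"grip":0},{"x":-32,"y":-24,"z":0,"rx":0,"ry":0,"rz":0,"grip":0},{"x":-32,"y":-24,"z":0,"rx":0,"ry":0,"rz":0,"grip":0},{"x":-32,"y":-24,"z":0,"rx":0,"ry":0,"rz":0,"grip":0}]' 20
```

```text
time: 0.98
eef_pos: [0.4605, 0.2813, 0.2311]
tcp_rot: [0.205, 0.979, -0.0, -0.0]
contact_force: [1.5, -0.0, 0.7]
opening: 0.003
finger_force: 0.0
```

```bash
python3 -m creep '[{"x":0,"y":0,"z":0,"rx":0,"ry":0,"rz":5,"grip":0},{"x":0,"y":0,"z":0,"rx":0,"ry":0,"rz":5,"grip":0},{"x":0,"y":0,"z":0,"rx":0,"ry":0,"rz":5,"grip":0},{"x":0,"y":0,"z":0,"rx":0,"ry":0,"rz":5,"grip":0},{"x":-30,"y":0,"z":0,"rx":0,"ry":0,"rz":0,"grip":0},{"x":-35,"y":0,"z":0,"rx":0,"ry":0,"rz":0,"grip":0},{"x":-35,"y":0,"z":0,"rx":0,"ry":0,"rz":0,"grip":0},{"x":0,"y":0,"z":0,"rx":0,"ry":0,"rz":0,"grip":0},{"x":0,"y":0,"z":0,"rx":0,"ry":0,"rz":0,"grip":0},{"x":0,"y":0,"z":0,"rx":0,"ry":0,"rz":0,"grip":0}]'
python3 - <<'E'
from plant import optics,ctrl
from h import *
r=optics.read_camera("wrist"); np.savez("pics/w2.npz",**r); cv2.imwrite("pics/w2.png",r["color"])
print(-r["R"].T@r["t"]); s=ctrl.get_state(); print(s["contact_force"],s["eef_pos"],Rn.from_quat(s["tcp_rot"]).as_matrix().round(3))
for n,p in dict(stop=[.4352,.2847,.073],start=[.4789,.2428,.058],up=[.5129,.2089,.058],down=[.5475,.1769,.058]).items(): print(n,proj(r,np.array(p)))
E
```

```text
time: 1.82
eef_pos: [0.532, 0.2142, 0.2308]
tcp_rot: [0.372, 0.928, -0.0, -0.001]
contact_force: [0.3, 1.3, 0.3]
opening: -0.001
finger_force: 0.0
[0.47577445 0.26850134 0.37176861]
[ 0.23241469 -0.16973189  0.1407854 ] [0.53175584 0.21461637 0.23088343] [[-0.724  0.69  -0.001]
 [ 0.69   0.724  0.   ]
 [ 0.001 -0.001 -1.   ]]
stop [233.30431009  28.00326336]
start [235.45013808 105.537592  ]
up [235.23162874 158.73963413]
down [236.85968878 206.43021118]
```

View pics/w2.png

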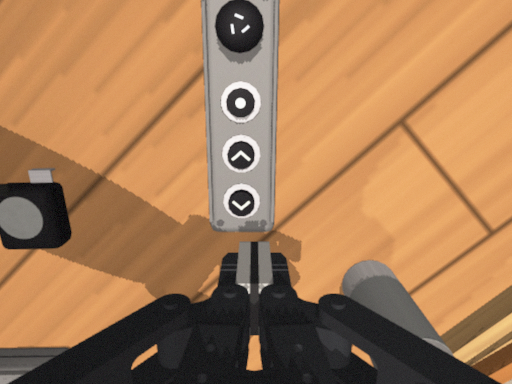

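The wrist view shows the mushroom at about (239,26), start's dot at (240,103), raise with its arrow to the head at (241,155) and lower with its arrow to the tail at (241,202). The shut fingertips are at about (254,242). I'll take a second wrist view, shifted sideways, for height.

```bash
python3 -m creep '[{"x":0,"y":-30,"z":0,"rx":0,"ry":0,"rz":0,"grip":0},{"x":0,"y":-30,"z":0,"rx":0,"ry":0,"rz":0,"grip":0},{"x":20,"y":0,"z":0,"rx":0,"ry":0,"rz":0,"grip":0},{"x":0,"y":0,"z":0,"rx":0,"ry":0,"rz":0,"grip":0},{"x":0,"y":0,"z":0,"rx":0,"ry":0,"rz":0,"grip":0},{"x":0,"y":0,"z":0,"rx":0,"ry":0,"rz":0,"grip":0},{"x":0,"y":0,"z":0,"rx":0,"ry":0,"rz":0,"grip":0},{"x":0,"y":0,"z":0,"rx":0,"ry":0,"rz":0,"grip":0},{"x":0,"y":0,"z":0,"rx":0,"ry":0,"rz":0,"grip":0},{"x":0,"y":0,"z":0,"rx":0,"ry":0,"rz":0,"grip":0}]'
cat > m.py <<'E'
from h import *
H=dict(stop=.066,start=.058,up=.058,down=.058)
def blobs(r,guess,rad):
    g=cv2.cvtColor(r["color"],cv2.COLOR_BGR2GRAY); o={}
    for n,p in guess.items():
        m=np.zeros_like(g);cv2.circle(m,tuple(int(round(v)) for v in p),27 if n=="stop" else rad,255,-1)
        cs,_=cv2.findContours(((g<75)&(m>0)).astype(np.uint8),cv2.RETR_EXTERNAL,cv2.CHAIN_APPROX_NONE)
        c=max(cs,key=cv2.contourArea); (u,v),R=cv2.minEnclosingCircle(c); M=cv2.moments(cv2.convexHull(c)); o[n]=((M["m10"]/M["m00"],M["m01"]/M["m00"]),R)
    return o
E
python3 - <<'E'
from plant import optics,ctrl
from m import *
r=optics.read_camera("wrist"); np.savez("pics/w3.npz",**r); cv2.imwrite("pics/w3.png",r["color"])
w=dict(np.load("pics/w2.npz"))
b2=blobs(w,dict(stop=(239,26),start=(240,103),up=(241,155),down=(241,202)),17)
g3={n:proj(r,plane(w,b2[n][0],H[n])) for n in b2}; b3=blobs(r,g3,17)
for n in b2: print(n,np.round([*b2[n][0],b2[n][1]],1),np.round([*b3[n][0],b3[n][1]],1),"tri",tri(w,b2[n][0],r,b3[n][0]).round(4),"pl",plane(w,b2[n][0],H[n]).round(4),plane(r,b3[n][0],H[n]).round(4))
print(ctrl.get_state()["eef_pos"])
E
```

```text
time: 2.7
eef_pos: [0.477, 0.1845, 0.2312]
tcp_rot: [0.372, 0.928, -0.0, -0.0]
contact_force: [0.2, -0.1, -0.7]
opening: 0.0
finger_force: 0.0
stop [239.1  25.7  26.6] [310.6  51.2  25.7] tri [0.4359 0.2898 0.0628] pl [0.4363 0.2896 0.066 ] [0.4357 0.2892 0.066 ]
start [240.1 102.5  14. ] [305.2 123.9  13.8] tri [0.48   0.2473 0.0521] pl [0.4799 0.2476 0.058 ] [0.4788 0.2471 0.058 ]
up [240.6 154.9  13.4] [302.5 174.3  13.3] tri [0.5146 0.2138 0.0509] pl [0.5137 0.215  0.058 ] [0.5125 0.2144 0.058 ]
down [241.  202.5  12.9] [300.1 220.5  12.7] tri [0.5491 0.1805 0.0507] pl [0.5474 0.1827 0.058 ] [0.5462 0.1817 0.058 ]
[0.47691788 0.18447201 0.23119268]
```

The heights and spacings agree: 47, 47 and 60.5 mm measured against 48, 48 and 61 mm. Weighting wrist and top views, the targets are start (.479,.246), raise (.513,.2125), lower (.547,.180) and stop (.436,.288). I go above start to z≈0.08.

```bash
python3 -m creep '[{"x":20,"y":23,"z":15,"rx":0,"ry":0,"rz":0,"grip":0},{"x":20,"y":23,"z":20,"rx":0,"ry":0,"rz":0,"grip":0},{"x":0,"y":0,"z":30,"rx":0,"ry":0,"rz":0,"grip":0},{"x":0,"y":0,"z":30,"rx":0,"ry":0,"rz":0,"grip":0},{"x":0,"y":0,"z":25,"rx":0,"ry":0,"rz":0,"grip":0},{"x":0,"y":0,"z":15,"rx":0,"ry":0,"rz":0,"grip":0},{"x":0,"y":0,"z":10,"rx":0,"ry":0,"rz":0,"grip":0},{"x":0,"y":0,"z":6,"rx":0,"ry":0,"rz":0,"grip":0},{"x":0,"y":0,"z":0,"rx":0,"ry":0,"rz":0,"grip":0},{"x":0,"y":0,"z":0,"rx":0,"ry":0,"rz":0,"grip":0}]'
python3 - <<'E'
from plant import optics,ctrl
from h import *
r=optics.read_camera("wrist"); s=optics.read_camera("scene"); t=optics.read_camera("top")
e=np.array(ctrl.get_state()["eef_pos"]); print(e,proj(r,e),proj(s,e),proj(t,e))
c=s["color"][140:215,275:350]
cv2.imwrite("pics/w4.png",np.hstack([r["color"],cv2.resize(c,(288,384),fx=0,fy=0,interpolation=cv2.INTER_CUBIC)]))
E
```

```text
time: 3.58
eef_pos: [0.4802, 0.2455, 0.0811]
tcp_rot: [0.372, 0.928, 0.0, 0.001]
contact_force: [-0.6, -0.0, -0.0]
opening: -0.001
finger_force: 0.0
[0.48060136 0.24568778 0.08187459] [254.05633583 261.7075102 ] [315.81842586 166.02280926] [190.12479428 217.1915851 ]
```

View pics/w4.png

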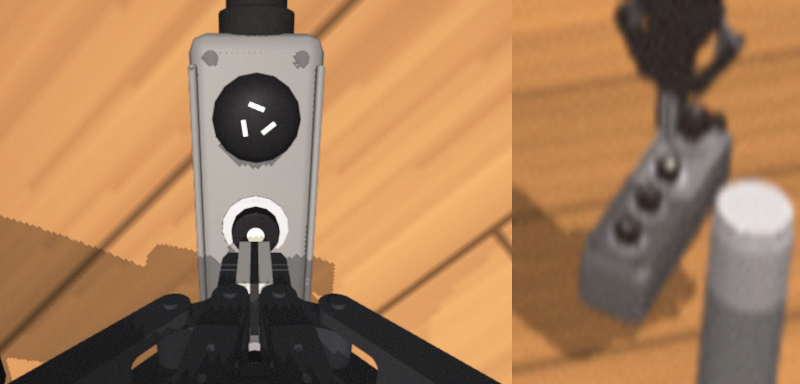

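The wrist view has the start button at (255,233), with its dot at (256,235). The fingers are laterally centred on it at column 254, and the pads' front edge is at row 241. I'll check where the tip would land on the cap plane, and measure the mushroom too.

Run:
```python
from plant import optics,ctrl
from m import *
r=optics.read_camera("wrist"); st=ctrl.get_state(); e=np.array(st["eef_pos"]); R=Rn.from_quat(st["tcp_rot"]).as_matrix()
print("tip at cap plane",proj(r,e-[0,0,e[2]-.058]))
b=blobs(r,dict(stop=(256,118)),27)
g=cv2.cvtColor(r["color"],cv2.COLOR_BGR2GRAY); m=np.zeros_like(g); cv2.circle(m,(256,118),50,255,-1)
cs,_=cv2.findContours(((g<75)&(m>0)).astype(np.uint8),cv2.RETR_EXTERNAL,cv2.CHAIN_APPROX_NONE); c=max(cs,key=cv2.contourArea); q,rad=cv2.minEnclosingCircle(c)
for n,u,z in [("stop",q,.066),("stopmarks",(257,118),.073),("dot",(256,235),.058)]:
    X=plane(r,u,z); print(n,u,X.round(4),"tool mm",((R.T@(X-e))*1000).round(1))
print(rad)
```

```text
tip at cap plane [252.94142422 237.82999215]
stop (254.5, 116.79268646240234) [0.4353 0.2899 0.066 ] tool mm [63.2  0.8 15.7]
stopmarks (257, 118) [0.4359 0.2907 0.073 ] tool mm [63.4  1.8  8.7]
dot (256, 235) [0.4804 0.2479 0.058 ] tool mm [ 1.7  1.6 23.7]
44.388084411621094
```

Within 2 mm of the dot. I shift by 2 and 1.5 mm, descend to about 56 mm and read the force.

```bash
python3 -m creep '[{"x":2,"y":1.5,"z":6,"rx":0,"ry":0,"rz":0,"grip":0},{"x":0,"y":0,"z":6,"rx":0,"ry":0,"rz":0,"grip":0},{"x":0,"y":0,"z":4,"rx":0,"ry":0,"rz":0,"grip":0},{"x":0,"y":0,"z":3,"rx":0,"ry":0,"rz":0,"grip":0},{"x":0,"y":0,"z":2,"rx":0,"ry":0,"rz":0,"grip":0},{"x":0,"y":0,"z":1,"rx":0,"ry":0,"rz":0,"grip":0},{"x":0,"y":0,"z":1,"rx":0,"ry":0,"rz":0,"grip":0},{"x":0,"y":0,"z":1,"rx":0,"ry":0,"rz":0,"grip":0},{"x":0,"y":0,"z":1,"rx":0,"ry":0,"rz":0,"grip":0},{"x":0,"y":0,"z":0,"rx":0,"ry":0,"rz":0,"grip":0}]'
```

```text
time: 4.62
eef_pos: [0.479, 0.2479, 0.0555]
tcp_rot: [0.372, 0.928, -0.0, -0.0]
contact_force: [-3.1, -0.4, 4.8]
opening: 0.002
finger_force: 1.9
```

```bash
python3 -m creep '[{"x":0,"y":0,"z":1,"rx":0,"ry":0,"rz":0,"grip":0},{"x":0,"y":0,"z":1,"rx":0,"ry":0,"rz":0,"grip":0},{"x":0,"y":0,"z":0.5,"rx":0,"ry":0,"rz":0,"grip":0},{"x":0,"y":0,"z":0,"rx":0,"ry":0,"rz":0,"grip":0},{"x":0,"y":0,"z":0,"rx":0,"ry":0,"rz":0,"grip":0},{"x":0,"y":0,"z":0,"rx":0,"ry":0,"rz":0,"grip":0},{"x":0,"y":0,"z":0,"rx":0,"ry":0,"rz":0,"grip":0},{"x":0,"y":0,"z":0,"rx":0,"ry":0,"rz":0,"grip":0},{"x":0,"y":0,"z":0,"rx":0,"ry":0,"rz":0,"grip":0},{"x":0,"y":0,"z":0,"rx":0,"ry":0,"rz":0,"grip":0}]'; python3 -c "
from plant import ctrl
s=ctrl.get_state();print(s['contact_force'],s['eef_pos'])"
```

```text
time: 5.45
eef_pos: [0.4791, 0.2479, 0.0533]
tcp_rot: [0.372, 0.928, -0.0, -0.0]
contact_force: [-3.4, -1.0, 6.6]
opening: -0.001
finger_force: 2.9
[-3.36573192 -1.03520941  6.55178334] [0.4791379  0.24791812 0.05330239]
```

About 6.6 N, so roughly 5.5 mm in. I release, rise, go 48 mm toward the tail and check that the control has not moved.

```bash
python3 -m creep '[{"x":0,"y":0,"z":-3,"rx":0,"ry":0,"rz":0,"grip":0},{"x":0,"y":0,"z":-5,"rx":0,"ry":0,"rz":0,"grip":0},{"x":0,"y":0,"z":-10,"rx":0,"ry":0,"rz":0,"grip":0},{"x":0,"y":0,"z":-10,"rx":0,"ry":0,"rz":0,"grip":0},{"x":-14,"y":0,"z":0,"rx":0,"ry":0,"rz":0,"grip":0},{"x":-20,"y":0,"z":0,"rx":0,"ry":0,"rz":0,"grip":0},{"x":-14,"y":0,"z":0,"rx":0,"ry":0,"rz":0,"grip":0},{"x":0,"y":0,"z":0,"rx":0,"ry":0,"rz":0,"grip":0},{"x":0,"y":0,"z":0,"rx":0,"ry":0,"rz":0,"grip":0},{"x":0,"y":0,"z":0,"rx":0,"ry":0,"rz":0,"grip":0}]'
python3 - <<'E'
from plant import optics,ctrl
from m import *
r=optics.read_camera("wrist"); st=ctrl.get_state(); e=np.array(st["eef_pos"]); R=Rn.from_quat(st["tcp_rot"]).as_matrix()
cv2.imwrite("pics/w5.png",r["color"]); print(e,st["contact_force"])
for n,p in dict(start=[.4804,.2479,.058],up=[.5145,.2147,.058],stop=[.4356,.29,.066]).items(): print(n,proj(r,np.array(p)))
E
```

```text
time: 6.28
eef_pos: [0.5135, 0.2146, 0.0805]
tcp_rot: [0.372, 0.928, -0.0, -0.0]
contact_force: [-0.3, 0.9, -0.6]
opening: 0.0
finger_force: 0.0
[0.51325767 0.21480961 0.08041361] [0.64090647 0.07789743 0.08230233]
start [255.7445791  150.15333889]
up [254.81951041 240.34978219]
stop [254.69591116   3.05277651]
```

View pics/w5.png

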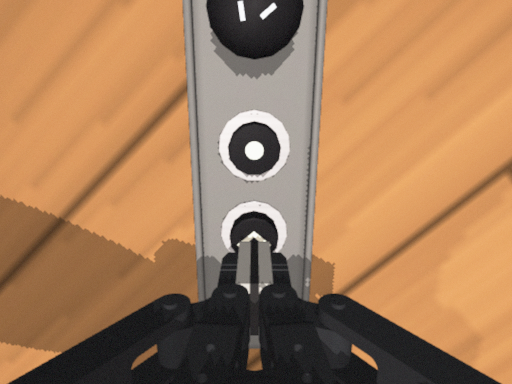

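Start is back up and its dot is at (255,150) against (255.7,150) predicted, so the control hasn't moved. The raise arrow tip is at (254,234), under the fingertips. I press raise the same way.

```bash
python3 -m creep '[{"x":0,"y":0,"z":8,"rx":0,"ry":0,"rz":0,"grip":0},{"x":0,"y":0,"z":8,"rx":0,"ry":0,"rz":0,"grip":0},{"x":0,"y":0,"z":4,"rx":0,"ry":0,"rz":0,"grip":0},{"x":0,"y":0,"z":2,"rx":0,"ry":0,"rz":0,"grip":0},{"x":0,"y":0,"z":2,"rx":0,"ry":0,"rz":0,"grip":0},{"x":0,"y":0,"z":1,"rx":0,"ry":0,"rz":0,"grip":0},{"x":0,"y":0,"z":1,"rx":0,"ry":0,"rz":0,"grip":0},{"x":0,"y":0,"z":1,"rx":0,"ry":0,"rz":0,"grip":0},{"x":0,"y":0,"z":0,"rx":0,"ry":0,"rz":0,"grip":0},{"x":0,"y":0,"z":0,"rx":0,"ry":0,"rz":0,"grip":0}]'; python3 -m creep '[{"x":0,"y":0,"z":0.5,"rx":0,"ry":0,"rz":0,"grip":0},{"x":0,"y":0,"z":0,"rx":0,"ry":0,"rz":0,"grip":0},{"x":0,"y":0,"z":0,"rx":0,"ry":0,"rz":0,"grip":0},{"x":0,"y":0,"z":0,"rx":0,"ry":0,"rz":0,"grip":0},{"x":0,"y":0,"z":0,"rx":0,"ry":0,"rz":0,"grip":0},{"x":0,"y":0,"z":0,"rx":0,"ry":0,"rz":0,"grip":0},{"x":0,"y":0,"z":0,"rx":0,"ry":0,"rz":0,"grip":0},{"x":0,"y":0,"z":0,"rx":0,"ry":0,"rz":0,"grip":0},{"x":0,"y":0,"z":0,"rx":0,"ry":0,"rz":0,"grip":0},{"x":0,"y":0,"z":0,"rx":0,"ry":0,"rz":0,"grip":0}]'
```

```text
time: 7.17
eef_pos: [0.5137, 0.2149, 0.0542]
tcp_rot: [0.372, 0.928, 0.0, -0.0]
contact_force: [-3.5, 0.0, 4.4]
opening: 0.0
finger_force: 2.5
time: 8.0
eef_pos: [0.5138, 0.2149, 0.0539]
tcp_rot: [0.372, 0.928, 0.0, -0.0]
contact_force: [-3.9, 0.3, 7.0]
opening: 0.005
finger_force: 2.7
```

I add 1 mm so it is clearly in, then release and move to lower.

```bash
python3 -m creep '[{"x":0,"y":0,"z":0.5,"rx":0,"ry":0,"rz":0,"grip":0},{"x":0,"y":0,"z":0.5,"rx":0,"ry":0,"rz":0,"grip":0},{"x":0,"y":0,"z":0,"rx":0,"ry":0,"rz":0,"grip":0},{"x":0,"y":0,"z":0,"rx":0,"ry":0,"rz":0,"grip":0},{"x":0,"y":0,"z":0,"rx":0,"ry":0,"rz":0,"grip":0},{"x":0,"y":0,"z":0,"rx":0,"ry":0,"rz":0,"grip":0},{"x":0,"y":0,"z":0,"rx":0,"ry":0,"rz":0,"grip":0},{"x":0,"y":0,"z":0,"rx":0,"ry":0,"rz":0,"grip":0},{"x":0,"y":0,"z":0,"rx":0,"ry":0,"rz":0,"grip":0},{"x":0,"y":0,"z":0,"rx":0,"ry":0,"rz":0,"grip":0}]';python3 -m creep '[{"x":0,"y":0,"z":-3,"rx":0,"ry":0,"rz":0,"grip":0},{"x":0,"y":0,"z":-5,"rx":0,"ry":0,"rz":0,"grip":0},{"x":0,"y":0,"z":-10,"rx":0,"ry":0,"rz":0,"grip":0},{"x":0,"y":0,"z":-10,"rx":0,"ry":0,"rz":0,"grip":0},{"x":-14,"y":0,"z":0,"rx":0,"ry":0,"rz":0,"grip":0},{"x":-20,"y":0,"z":0,"rx":0,"ry":0,"rz":0,"grip":0},{"x":-14,"y":0,"z":0,"rx":0,"ry":0,"rz":0,"grip":0},{"x":0,"y":0,"z":0,"rx":0,"ry":0,"rz":0,"grip":0},{"x":0,"y":0,"z":0,"rx":0,"ry":0,"rz":0,"grip":0},{"x":0,"y":0,"z":0,"rx":0,"ry":0,"rz":0,"grip":0}]'
python3 - <<'E'
from plant import optics,ctrl
from m import *
r=optics.read_camera("wrist"); st=ctrl.get_state(); e=np.array(st["eef_pos"])
cv2.imwrite("pics/w6.png",r["color"]); print(e,st["contact_force"])
for n,p in dict(start=[.4804,.2479,.058],up=[.5145,.2147,.058],down=[.549,.1815,.058]).items(): print(n,proj(r,np.array(p)))
E
```

```text
time: 8.83
eef_pos: [0.5138, 0.2149, 0.053]
tcp_rot: [0.372, 0.928, 0.0, -0.0]
contact_force: [-4.6, 0.1, 6.3]
opening: -0.0
finger_force: 3.1
time: 9.67
eef_pos: [0.5482, 0.1815, 0.0799]
tcp_rot: [0.372, 0.928, -0.0, -0.001]
contact_force: [-0.4, -0.4, 0.0]
opening: 0.006
finger_force: 0.0
[0.5478816  0.18172054 0.07981508] [-0.30506179  0.06906169 -0.11824169]
start [255.84940521  41.5930873 ]
up [254.82519502 149.70807809]
down [254.49866324 240.78574411]
```

View pics/w6.png

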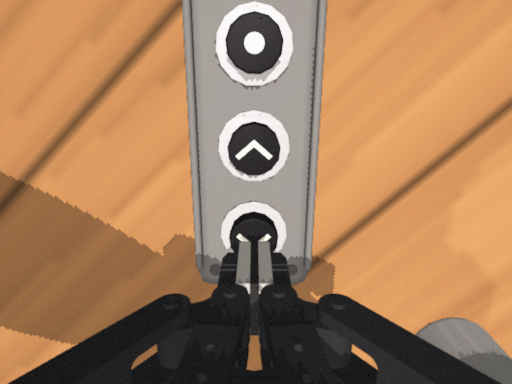

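Raise is back up at (254,147), start is at (254,43) and lower is under the fingertips at (254,237); nothing has shifted. Now I press lower.

```bash
python3 -m creep '[{"x":0,"y":0,"z":8,"rx":0,"ry":0,"rz":0,"grip":0},{"x":0,"y":0,"z":8,"rx":0,"ry":0,"rz":0,"grip":0},{"x":0,"y":0,"z":4,"rx":0,"ry":0,"rz":0,"grip":0},{"x":0,"y":0,"z":2,"rx":0,"ry":0,"rz":0,"grip":0},{"x":0,"y":0,"z":2,"rx":0,"ry":0,"rz":0,"grip":0},{"x":0,"y":0,"z":1,"rx":0,"ry":0,"rz":0,"grip":0},{"x":0,"y":0,"z":1,"rx":0,"ry":0,"rz":0,"grip":0},{"x":0,"y":0,"z":0.5,"rx":0,"ry":0,"rz":0,"grip":0},{"x":0,"y":0,"z":0,"rx":0,"ry":0,"rz":0,"grip":0},{"x":0,"y":0,"z":0,"rx":0,"ry":0,"rz":0,"grip":0}]'; python3 -m creep '[{"x":0,"y":0,"z":0.5,"rx":0,"ry":0,"rz":0,"grip":0},{"x":0,"y":0,"z":0.5,"rx":0,"ry":0,"rz":0,"grip":0},{"x":0,"y":0,"z":0,"rx":0,"ry":0,"rz":0,"grip":0},{"x":0,"y":0,"z":0,"rx":0,"ry":0,"rz":0,"grip":0},{"x":0,"y":0,"z":0,"rx":0,"ry":0,"rz":0,"grip":0},{"x":0,"y":0,"z":0,"rx":0,"ry":0,"rz":0,"grip":0},{"x":0,"y":0,"z":0,"rx":0,"ry":0,"rz":0,"grip":0},{"x":0,"y":0,"z":0,"rx":0,"ry":0,"rz":0,"grip":0},{"x":0,"y":0,"z":0,"rx":0,"ry":0,"rz":0,"grip":0},{"x":0,"y":0,"z":0,"rx":0,"ry":0,"rz":0,"grip":0}]'
```

```text
time: 10.55
eef_pos: [0.5483, 0.1818, 0.0542]
tcp_rot: [0.372, 0.928, -0.0, -0.0]
contact_force: [-4.3, 1.4, 5.3]
opening: -0.002
finger_force: 2.5
time: 11.38
eef_pos: [0.5485, 0.1818, 0.0535]
tcp_rot: [0.372, 0.928, 0.0, -0.0]
contact_force: [-3.7, 0.1, 6.7]
opening: 0.004
finger_force: 2.9
```

About 6.7 N, so it is in. I release it, rise to about 0.10 m and go 157 mm toward the head.

```bash
python3 -m creep '[{"x":0,"y":0,"z":-3,"rx":0,"ry":0,"rz":0,"grip":0},{"x":0,"y":0,"z":-7,"rx":0,"ry":0,"rz":0,"grip":0},{"x":0,"y":0,"z":-20,"rx":0,"ry":0,"rz":0,"grip":0},{"x":0,"y":0,"z":-20,"rx":0,"ry":0,"rz":0,"grip":0},{"x":27,"y":0,"z":0,"rx":0,"ry":0,"rz":0,"grip":0},{"x":35,"y":0,"z":0,"rx":0,"ry":0,"rz":0,"grip":0},{"x":35,"y":0,"z":0,"rx":0,"ry":0,"rz":0,"grip":0},{"x":35,"y":0,"z":0,"rx":0,"ry":0,"rz":0,"grip":0},{"x":25,"y":0,"z":0,"rx":0,"ry":0,"rz":0,"grip":0},{"x":0,"y":0,"z":0,"rx":0,"ry":0,"rz":0,"grip":0}]'; python3 -m creep '[{"x":0,"y":0,"z":6,"rx":0,"ry":0,"rz":0,"grip":0},{"x":0,"y":0,"z":6,"rx":0,"ry":0,"rz":0,"grip":0},{"x":0,"y":0,"z":0,"rx":0,"ry":0,"rz":0,"grip":0},{"x":0,"y":0,"z":0,"rx":0,"ry":0,"rz":0,"grip":0},{"x":0,"y":0,"z":0,"rx":0,"ry":0,"rz":0,"grip":0},{"x":0,"y":0,"z":0,"rx":0,"ry":0,"rz":0,"grip":0},{"x":0,"y":0,"z":0,"rx":0,"ry":0,"rz":0,"grip":0},{"x":0,"y":0,"z":0,"rx":0,"ry":0,"rz":0,"grip":0},{"x":0,"y":0,"z":0,"rx":0,"ry":0,"rz":0,"grip":0},{"x":0,"y":0,"z":0,"rx":0,"ry":0,"rz":0,"grip":0}]'
python3 - <<'E'
from plant import optics,ctrl
from m import *
r=optics.read_camera("wrist"); st=ctrl.get_state(); e=np.array(st["eef_pos"])
t=optics.read_camera("top"); s=optics.read_camera("scene")
print(e,st["contact_force"],proj(r,np.array([.4356,.290,.073])))
f=lambda i:cv2.resize(i,(288,192),interpolation=cv2.INTER_CUBIC)
cv2.imwrite("pics/w7.png",np.hstack([r["color"],np.vstack([f(t["color"][185:251,150:249]),f(s["color"][145:211,270:369])])]))
E
```

```text
time: 12.22
eef_pos: [0.4321, 0.2922, 0.1026]
tcp_rot: [0.37, 0.929, 0.0, -0.0]
contact_force: [0.7, -0.0, -0.2]
opening: 0.001
finger_force: 0.0
time: 13.05
eef_pos: [0.435, 0.29, 0.0909]
tcp_rot: [0.372, 0.928, 0.0, 0.0]
contact_force: [0.1, 0.4, 0.5]
opening: 0.002
finger_force: 0.0
[0.43497827 0.28998884 0.09090216] [1.34525538 0.08888376 0.31605235] [254.06378467 243.80330086]
```

View pics/w7.png

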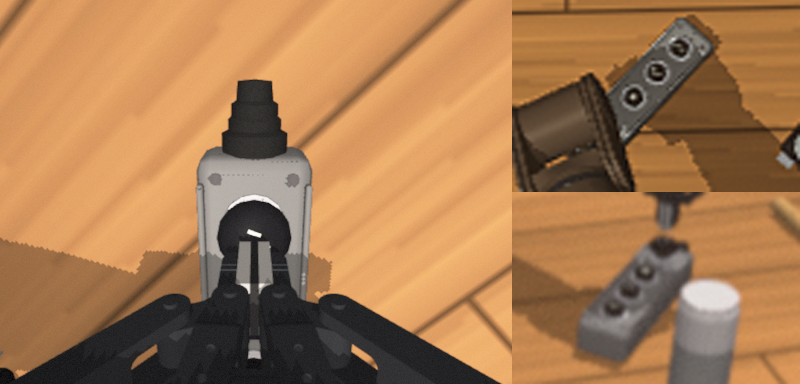

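The tip is over the mushroom, which shows at (254,235) with one white mark at (253,233). The control lies unchanged. I press to about 66 mm first.

```bash
python3 -m creep '[{"x":0,"y":0,"z":7,"rx":0,"ry":0,"rz":0,"grip":0},{"x":0,"y":0,"z":6,"rx":0,"ry":0,"rz":0,"grip":0},{"x":0,"y":0,"z":3,"rx":0,"ry":0,"rz":0,"grip":0},{"x":0,"y":0,"z":2,"rx":0,"ry":0,"rz":0,"grip":0},{"x":0,"y":0,"z":2,"rx":0,"ry":0,"rz":0,"grip":0},{"x":0,"y":0,"z":1.5,"rx":0,"ry":0,"rz":0,"grip":0},{"x":0,"y":0,"z":1.5,"rx":0,"ry":0,"rz":0,"grip":0},{"x":0,"y":0,"z":1,"rx":0,"ry":0,"rz":0,"grip":0},{"x":0,"y":0,"z":1,"rx":0,"ry":0,"rz":0,"grip":0},{"x":0,"y":0,"z":0,"rx":0,"ry":0,"rz":0,"grip":0}]'; python3 -m creep '[{"x":0,"y":0,"z":0.5,"rx":0,"ry":0,"rz":0,"grip":0},{"x":0,"y":0,"z":0.5,"rx":0,"ry":0,"rz":0,"grip":0},{"x":0,"y":0,"z":0.5,"rx":0,"ry":0,"rz":0,"grip":0},{"x":0,"y":0,"z":0,"rx":0,"ry":0,"rz":0,"grip":0},{"x":0,"y":0,"z":0,"rx":0,"ry":0,"rz":0,"grip":0},{"x":0,"y":0,"z":0,"rx":0,"ry":0,"rz":0,"grip":0},{"x":0,"y":0,"z":0,"rx":0,"ry":0,"rz":0,"grip":0},{"x":0,"y":0,"z":0,"rx":0,"ry":0,"rz":0,"grip":0},{"x":0,"y":0,"z":0,"rx":0,"ry":0,"rz":0,"grip":0},{"x":0,"y":0,"z":0,"rx":0,"ry":0,"rz":0,"grip":0}]'
```

```text
time: 14.03
eef_pos: [0.4349, 0.29, 0.0659]
tcp_rot: [0.372, 0.928, -0.0, -0.0]
contact_force: [-1.1, -1.3, 2.2]
opening: 0.0
finger_force: 1.4
time: 14.87
eef_pos: [0.435, 0.29, 0.065]
tcp_rot: [0.372, 0.928, -0.0, -0.0]
contact_force: [-5.0, -2.5, 7.1]
opening: -0.002
finger_force: 3.5
```

```bash
python3 -m creep '[{"x":0,"y":0,"z":0.5,"rx":0,"ry":0,"rz":0,"grip":0},{"x":0,"y":0,"z":0,"rx":0,"ry":0,"rz":0,"grip":0},{"x":0,"y":0,"z":0.5,"rx":0,"ry":0,"rz":0,"grip":0},{"x":0,"y":0,"z":0,"rx":0,"ry":0,"rz":0,"grip":0},{"x":0,"y":0,"z":0,"rx":0,"ry":0,"rz":0,"grip":0},{"x":0,"y":0,"z":0,"rx":0,"ry":0,"rz":0,"grip":0},{"x":0,"y":0,"z":0,"rx":0,"ry":0,"rz":0,"grip":0},{"x":0,"y":0,"z":0,"rx":0,"ry":0,"rz":0,"grip":0},{"x":0,"y":0,"z":0,"rx":0,"ry":0,"rz":0,"grip":0},{"x":0,"y":0,"z":0,"rx":0,"ry":0,"rz":0,"grip":0}]'; python3 -c "
from plant import ctrl
s=ctrl.get_state();print(s['contact_force'],s['eef_pos'])"
```

```text
time: 15.7
eef_pos: [0.4351, 0.2901, 0.065]
tcp_rot: [0.372, 0.928, -0.0, -0.0]
contact_force: [-5.8, -3.4, 12.8]
opening: 0.001
finger_force: 6.1
[-5.8031252  -3.3504864  12.77180657] [0.43506116 0.2900907  0.06498942]
```

The tip has stopped at 65.0 mm (73 − 8) and the force has risen to 12.8 N, so the mushroom is bottomed. I retreat straight up and check.

```bash
python3 -m creep '[{"x":0,"y":0,"z":-2,"rx":0,"ry":0,"rz":0,"grip":0},{"x":0,"y":0,"z":-4,"rx":0,"ry":0,"rz":0,"grip":0},{"x":0,"y":0,"z":-15,"rx":0,"ry":0,"rz":0,"grip":0},{"x":0,"y":0,"z":-30,"rx":0,"ry":0,"rz":0,"grip":0},{"x":0,"y":0,"z":-30,"rx":0,"ry":0,"rz":0,"grip":0},{"x":-30,"y":0,"z":-30,"rx":0,"ry":0,"rz":0,"grip":0},{"x":-35,"y":0,"z":-20,"rx":0,"ry":0,"rz":0,"grip":0},{"x":-35,"y":0,"z":0,"rx":0,"ry":0,"rz":0,"grip":0},{"x":0,"y":0,"z":0,"rx":0,"ry":0,"rz":0,"grip":0},{"x":0,"y":0,"z":0,"rx":0,"ry":0,"rz":0,"grip":0}]'; python3 -m creep '[{"x":0,"y":0,"z":0,"rx":0,"ry":0,"rz":0,"grip":0},{"x":0,"y":0,"z":0,"rx":0,"ry":0,"rz":0,"grip":0},{"x":0,"y":0,"z":0,"rx":0,"ry":0,"rz":0,"grip":0},{"x":0,"y":0,"z":0,"rx":0,"ry":0,"rz":0,"grip":0},{"x":0,"y":0,"z":0,"rx":0,"ry":0,"rz":0,"grip":0},{"x":0,"y":0,"z":0,"rx":0,"ry":0,"rz":0,"grip":0},{"x":0,"y":0,"z":0,"rx":0,"ry":0,"rz":0,"grip":0},{"x":0,"y":0,"z":0,"rx":0,"ry":0,"rz":0,"grip":0},{"x":0,"y":0,"z":0,"rx":0,"ry":0,"rz":0,"grip":0},{"x":0,"y":0,"z":0,"rx":0,"ry":0,"rz":0,"grip":0}]'
python3 - <<'E'
from plant import optics,ctrl
from m import *
r=optics.read_camera("wrist"); cv2.imwrite("pics/w8.png",r["color"])
w=dict(np.load("pics/w2.npz"))
b2=blobs(w,dict(stop=(239,26),start=(240,103),up=(241,155),down=(241,202)),17)
g={n:proj(r,plane(w,b2[n][0],H[n])) for n in b2}; b=blobs(r,g,17)
for n in b: print(n,g[n].round(1),np.round(b[n][0],1),plane(r,b[n][0],H[n]-(.008 if n=="stop" else 0)).round(4))
E
```

```text
time: 16.53
eef_pos: [0.5081, 0.2203, 0.1939]
tcp_rot: [0.373, 0.928, 0.0, 0.0]
contact_force: [0.2, -0.2, -1.1]
opening: -0.003
finger_force: 0.0
time: 17.37
eef_pos: [0.507, 0.2213, 0.1938]
tcp_rot: [0.372, 0.928, 0.0, 0.0]
contact_force: [0.4, -0.9, 0.6]
opening: 0.002
finger_force: 0.0
stop [254.1  52.5] [253.8  53. ] [0.436  0.2897 0.058 ]
start [253.8 134.7] [253.5 133.9] [0.4793 0.2479 0.058 ]
up [253.6 190.5] [253.1 189.6] [0.5129 0.2153 0.058 ]
down [253.4 240.8] [253.2 240.1] [0.5467 0.183  0.058 ]
```

View pics/w8.png

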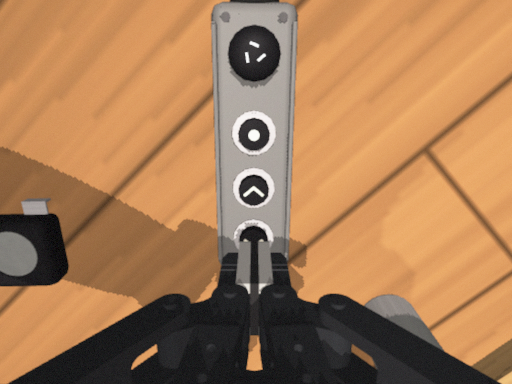

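The three buttons are at (253,134), (253,190) and (253,240), all within about 1 px of the positions predicted from before pressing. They are up and the control has not shifted. The mushroom at (254,53) was felt to bottom out, and nothing is touching it. I hand it in.

```bash
python3 -c "
from plant import sign_off
print(sign_off())"
```

```text
the job is handed in; nothing more can be done
None
```

Start, raise and lower were each pressed in about 5 mm and let back up, in that order; the mushroom stop was then pushed to its end and left in, the control stayed put to about 1 mm, nothing else was touched, and the job is handed in at about 17.4 s.

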